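# Lock the push-and-turn safety cap on the sample jar

## Robot

A 6-joint arm with a two-finger parallel gripper is mounted at the origin on the work surface. World frame = base frame: x ahead of the robot, y to its left, z up, the work surface at z = 0. Lengths are in m, angles in degrees, forces in N, time in s.
With the tool pointing down it reaches from about 0.35 to 0.975 m from the base axis. Payload 4.9 kg.
Tool frame: the origin (TCP) lies midway between the tips of the shut fingers; the grasp point (between the pads) lies 19 mm behind it; z points along the fingers, y is the line along which they close (so a half turn about z gives the same grasp; the last joint's range is limited). The gripper opens to 85 mm and grips with 20 to 120 N. Pads are 22 mm wide; open, the fingers measure 114 mm over their backs; the gripper's body (76 mm by 85 mm) begins 54 mm behind the grasp point. The pads swing forward as they close: fully open they stand 13 mm farther back than shut.
Start: joints at [-82.449, 3.019, 92.412, -0, 84.569, -6.818], TCP at [0.155, -0.605, 0.231] pointing down, gripper open.
Joint ranges: [-172.51, 172.51], [-57.92, 126.97], [3.15, 148.05], [-58.71, 238.71], [5.1, 150.11], [-179.66, 179.66]. Speed limits (degrees/s): [147.25, 147.25, 180, 180, 180, 180].

## Interface

Orientations are given as [roll, pitch, yaw] about the fixed x, y, z axes, in that order (R = Rz(yaw) Ry(pitch) Rx(roll)).
In Python, from station import arm gives the robot as it stands.
- The arm moves only by the tool servo_tool, never from a script. Its arguments are lists of equal length, an entry for each row: "twist": the turn, a rotation vector about the tool's x, y, z in degrees, a list of three; "offset": the shift along the tool's x, y, z in m, a list of three; "claw": the closure in counts, from 0 (fully open) to 255 (shut). In form: {"twist": [[rx, ry, rz], ...], "offset": [[dx, dy, dz], ...], "claw": [claw, ...]}. A call has exactly 10 rows; each row is the pose to reach, as a shift and turn from the pose commanded when the call began, along the tool's axes at that moment; what a row does not reach only later rows make up. A row lasts 1/12 s, in which the tool goes at most 41.7 mm and 7.16 degrees, less where a joint would pass 70% of its speed; a pose out of reach is approached as far as the arm can. A call with a gripper value outside its range is refused whole. The fingers move at their own pace and stop on an object; the grip force is fixed at half the most. Time passes only in rows, so rows that repeat a pose let the fingers close, or fill a call up. It gives the time, the measured TCP pose, the force, the opening and the grip force at its end, in the units of the state.
- arm.sense(): the state, without advancing time (a new reading comes with each control period).
- arm.grab_frame(name): name is "side" or "top"; returns the picture (400x640x3 uint8, blue, green, red); there is no depth.
- arm.camera_info(name): a dict with "camera_matrix" (3x3 intrinsics, pixels), "k1" (the pictures are not rectified: a ray, as slopes to the right and down, at radius r is drawn at 1 + k1 r^2 times it, then the intrinsics apply), "T" (4x4, takes a point from camera to world coordinates). Camera axes: x right, y up, looking along -z (the intrinsics and any distortion apply to the point x, -y, -z); pixel columns grow to the right and rows downward; lengths in m; the calibration is good to about 2 mm. A picture is of the moment at which its call begins. camera_info takes no time and is no camera call.
- arm.finish_job(): hands the job in; it is judged then, once.
The state is a dict: "t": time; "joint_pos": joint angles; "qvel": joint speeds; "effort": joint torques, N m; "tool_pos": TCP position; "tool_rot": TCP orientation; "force": force on the tool from outside, world axes, zero at the start; "ft_torque": the same for the moment, N m; "grip_width": finger opening in m; "grip_force": force on a finger pad.
Only numpy, scipy, OpenCV 4.12 (cv2) and the standard library are available. Lean on these libraries where they do the work, as an engineer would, in place of code of your own. Each camera call takes 0.05 s, during which the arm holds its last target. There are 200 camera calls.

## Task

Close the sample jar in its bench foot with its winged push-and-turn safety cap: fit the cap to the mouth, press it down against the spring and turn it clockwise until its lugs pass under the collar and spring up into their notches, then let go so that it stays locked. Do not force it - never load the jar with more than about 40 N - and leave everything else on the bench where it stands.

Things in the scene. Friction and masses are not known exactly. Their poses are not given: they have to be found in the camera images.
- jar: Fixed white round sample jar, 84 mm across, bolted down in a dark steel foot 110 mm across with a small tab on its -x side; 105 mm high with its grey collar. Origin: centre of the underside, on the bench; z up. The collar's top face is flat, 74 mm across, with a 58 mm bore; inside it a ledge, flush with the top, narrows the bore to 45 mm.
- jar_mouth (a point): Centre of the mouth, level with the collar's top; axes as the jar's. The ledge has two opposite gaps, 14 mm wide, for the cap's lugs. The line through the gaps lies somewhere within 0.45 rad of the jar's x axis, either way: not measured, so look or feel for it. The collar does not turn by hand. Counter-clockwise from the gaps is blocked.
- jar_notch (a point): The mouth's centre again, 7.5 mm lower: where the cap's underside comes to rest when locked. From a gap the lugs turn clockwise (seen from above) under a tooth 6 mm thick, then under a notch whose roof is 2.5 mm higher, then meet an end stop. Lugs are in the notch from 0.73 to 0.94 rad (the stop) past the gap's middle; 0.07 rad of play in the gap each way.
- jar_spring (a point): Centre of the top of the steel spring plate at rest, 34 mm across, in the mouth, 1 mm above the collar's top. It moves down only, pushing back with 5 N at first and 0.5 N more per mm. The lugs clear the tooth when the cap's underside is 10 mm or more below the mouth (10.5 N of spring); at 13.5 mm the cap's disc meets the collar hard.
- cap: Loose blue safety cap with a wing, about 50 to 100 g, standing plug-down on the bench. Origin: centre of its underside; z up. Plug 40 mm across, 13.5 mm high; two lugs at its foot on +x and -x, 53 mm over both, each 9 mm wide and 4 mm high; a disc 70 mm across from z 13.5 to 19.5 mm; the wing on top. The same after half a turn.
- cap_wing (a point): Centre of the cap's wing, 34.5 mm above the cap's underside, axes as the cap's. The wing is a plain bar to grip: 50 mm long along x (it points at the lugs), 14 mm thick along y, 30 mm high above the disc.
- other_cap: Loose plain ribbed blue screw cap, 62 mm across, 18 mm high, no wing; not for this jar. Origin: centre of its underside.
- beaker: Loose glass beaker, 64 mm across, 75 mm high. Origin: centre of its underside.
- dropper: Loose amber dropper bottle, 36 mm across, 65 mm high. Origin: centre of its underside.
- tip_box: Loose yellow pipette-tip box in a white tray, 125 x 90 mm (x, y), 49 mm high. Origin: centre of its underside.
Not all that is in view belongs to the job. Of the things that look like the cap, the largest one is meant.

How it is judged (in metres and radians):
On the way, in this order (a step that is already met when the one before it is completed fails the run):
1. the cap has been brought to the jar's mouth: its plug is centred on the mouth within 5 mm, its underside no more than 15 mm above the collar's top (horizontal distance between cap and jar_mouth below 0.005 m and z of cap in the frame of jar_mouth between -0.006 and 0.015 m), for 0.05 s.
2. the cap is pressed down against the spring, its underside at least 9.4 mm below the mouth (z of cap in the frame of jar_mouth below -0.0094 m and horizontal distance between cap and jar_mouth below 0.005 m), for 0.1 s.
At the end, for the whole second after the job is handed in: The cap is locked: upright within 0.08 rad, centred on the mouth within 5 mm, let go and at rest, pushed up by the spring into the notches with its underside 5.5 to 9 mm below the collar's top (a cap that is not locked is pushed up to 1 mm above it; one still under the teeth sits 10 mm below) (z of cap in the frame of jar_mouth between -0.009 and -0.0055 m and horizontal distance between cap and jar_mouth below 0.005 m and angle between cap's own z axis and vertical below 0.08 rad and contact force between cap and jar above 3 N and linear speed of cap below 0.01 m/s); the robot touches nothing.
It fails at once if the jar (with its collar and spring plate) is loaded with more than 40 N (contact force between jar and anything else above 40 N).
It fails at once if a bystander (other cap, beaker, dropper bottle, tip box) is moved more than 25 mm (distance of any of other_cap, beaker, dropper, tip_box from where it was at the start of the episode above 0.025 m).
It also fails if it takes over 67 s, if anything falls off the work surface, if the arm or the gripper's body presses on something with over 40 N, if the wrist force passes 120 N, or if a joint passes its speed limit or range.

## Working session

There is one attempt and no reset: what is moved stays moved. The work goes in short steps, Python scripts to look and compute and a tool call to move; the robot and the scene stay as the last step left them, time stands still between calls to the robot, and variables do not carry over. Pictures are saved under pics/ and viewed, at most 10 in all, crops included, and the job is handed in when it is done.

Besides the shell and the picture viewer there is one more tool, called as a command line: name --argument value ..., lists and objects as JSON in quotes. servo_tool: Moves the arm, as the interface text tells. Its arguments: {"type":"object","properties":{"twist":{"type":"array"},"offset":{"type":"array"},"claw":{"type":"array"}},"required":["twist","offset","claw"]}

```bash
mkdir -p pics
cat > h.py <<'E'
import numpy as np, cv2
from station import arm
def ray(name,uv):
    c=arm.camera_info(name);K=np.array(c["camera_matrix"]);T=np.array(c["T"]);k=c["k1"]
    uv=np.atleast_2d(np.array(uv,float))
    p=cv2.undistortPoints(uv.reshape(-1,1,2),K,np.array([k,0,0,0,0.])).reshape(-1,2)
    d=np.c_[p[:,0],-p[:,1],-np.ones(len(p))]@T[:3,:3].T
    return T[:3,3],d
def onplane(name,uv,z):
    o,d=ray(name,uv);return o+d*((z-o[2])/d[:,2])[:,None]
def proj(name,P):
    c=arm.camera_info(name);K=np.array(c["camera_matrix"]);T=np.array(c["T"]);k=c["k1"]
    q=(np.atleast_2d(P)-T[:3,3])@T[:3,:3]; s=np.c_[q[:,0]/-q[:,2],-q[:,1]/-q[:,2]]
    s=s*(1+k*(s**2).sum(1))[:,None]
    return s@K[:2,:2].T+K[:2,2]
E
python3 - <<'E'
from h import *
for n in("top","side"):
    cv2.imwrite(f"pics/{n}0.png",arm.grab_frame(n)); print(arm.camera_info(n))
print(arm.sense())
E
```

```text
{'camera_matrix': array([[466.51461368,   0.        , 324.7415521 ],
       [  0.        , 466.51461368, 192.56022104],
       [  0.        ,   0.        ,   1.        ]]), 'k1': -0.05815424867908408, 'T': array([[-0.00812395,  0.98242949, -0.18645723,  0.39785665],
       [-0.99994249, -0.00667581,  0.00839316, -0.09347551],
       [ 0.00700093,  0.1865147 ,  0.98242723,  0.95842624],
       [ 0.        ,  0.        ,  0.        ,  1.        ]])}
{'camera_matrix': array([[442.92466902,   0.        , 318.62078346],
       [  0.        , 442.92466902, 194.43945696],
       [  0.        ,   0.        ,   1.        ]]), 'k1': -0.10696529428482249, 'T': array([[ 0.97897444,  0.11944387, -0.16535477,  0.38560392],
       [-0.20392127,  0.55314235, -0.80774356, -0.86094117],
       [-0.00501529,  0.82447965,  0.56586937,  0.63001475],
       [ 0.        ,  0.        ,  0.        ,  1.        ]])}
{'t': 0.1, 'joint_pos': array([-8.24497943e+01,  3.05515132e+00,  9.24837860e+01, -1.11500422e-03,
        8.45700455e+01, -6.81849825e+00]), 'qvel': array([ 0.03377289, -0.16452614, -0.1627772 , -0.0136799 , -0.00850925,
        0.06890953]), 'effort': array([ 3.14740328e-04, -3.94905996e+01, -3.71364605e+01, -1.09982554e-04,
        3.90616202e-03,  1.53456153e-05]), 'tool_pos': array([ 0.1550174 , -0.60488518,  0.23017242]), 'tool_rot': array([-1.79891656e+02, -1.18369793e-02,  1.43687993e+01]), 'force': array([ 0.00912366,  0.51488107, -0.06957504]), 'ft_torque': array([-0.0016981 , -0.03863011,  0.02124307]), 'grip_force': 0.0, 'grip_width': 0.08490779478829072}
```

View pics/top0.png

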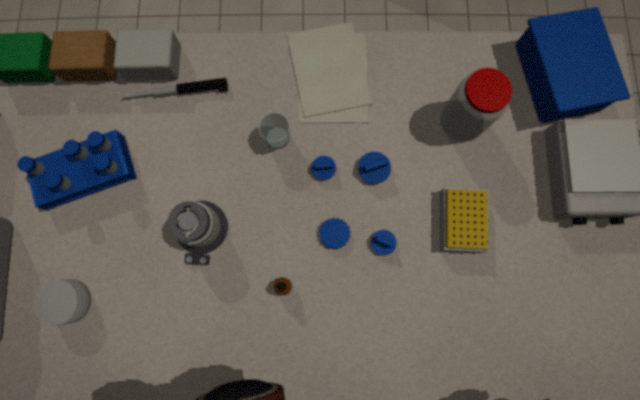

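View pics/side0.png

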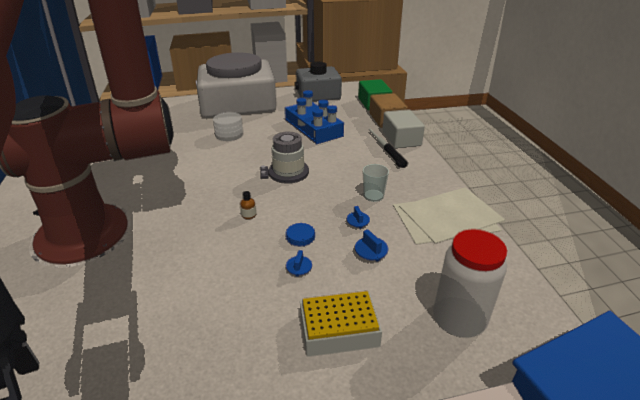

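The top view has the winged cap (largest) at about (374,168), the jar mouth at about (190,222) with its tab at (197,258), the other cap at (335,233), the beaker at (275,130), the dropper at (282,286) and the tip box at (466,220). The side view shows the cap at (371,247) and the jar at (287,155). Next I'll zoom in.

Run:
```python
from h import *
t=cv2.imread("pics/top0.png"); s=cv2.imread("pics/side0.png")
def crop(i,u,v,w=60,h=50): return cv2.convertScaleAbs(cv2.resize(i[v-h//2:v+h//2,u-w//2:u+w//2],None,fx=6.5,fy=6,interpolation=cv2.INTER_CUBIC)if 0 else cv2.resize(i[v-h//2:v+h//2,u-w//2:u+w//2],(390,295),interpolation=cv2.INTER_CUBIC),alpha=1.5)
cv2.imwrite("pics/crops.png",np.vstack([np.hstack([crop(t,374,168),crop(t,194,224)]),np.hstack([crop(s,371,245),crop(s,287,146)])]))
hsv=cv2.cvtColor(t,cv2.COLOR_BGR2HSV)
m=cv2.inRange(hsv,(100,120,30),(125,255,255))
n,l,st,c=cv2.connectedComponentsWithStats(m)
for i in range(1,n):
    if st[i,4]>100: print(st[i],c[i],onplane("top",c[i],0.0195)[0])
for n_,uv in(("top",(190,222)),):
    print(onplane(n_,uv,.105))
```

```text
[ 516    8  113  114 8841] [570.34554915  64.20959168] [ 0.86244092 -0.64922885  0.0195    ]
[  18  130  117   79 5032] [ 78.23986486 169.52961049] [0.62869922 0.4147513  0.0195    ]
[358 152  32  32 784] [373.85076531 167.46173469] [ 0.62832418 -0.20373375  0.0195    ]
[312 156  24  24 440] [323.08636364 167.60681818] [ 0.62865432 -0.09849798  0.0195    ]
[320 219  30  29 688] [334.20784884 233.        ] [ 0.49292016 -0.11991311  0.0195    ]
[371 230  25  25 473] [383.00845666 242.35095137] [ 0.47325439 -0.21794915  0.0195    ]
[[0.50621593 0.14836986 0.105     ]]
```

View pics/crops.png

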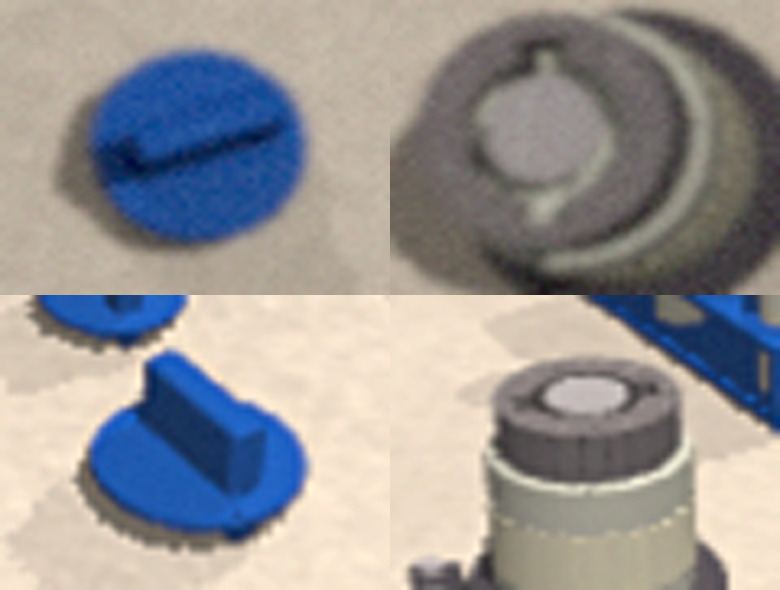

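The crops show the cap's wing along roughly (150,172)→(282,130) in the top crop. Its top face in the side crop runs from (156,357) to (250,433). The jar's gaps are at (547,55) and (540,215) in the top crop, and (510,415) and (650,385) in the side crop.

```bash
cat > m.py <<'E'
from h import *
def P(n,o,pts,z): 
    return onplane(n,[(o[0]+x/6.5,o[1]+y/5.9) for x,y in pts],z)
def ang(a,b): d=b-a; return np.degrees(np.arctan2(d[1],d[0]))
tc,sc,tj,sj=(344,143),(341,220),(164,199),(257,121)
w=P("side",sc,[(156,62),(250,138)],.0495); print("wing side",w.mean(0),ang(*w),np.linalg.norm(w[1]-w[0]))
w=P("side",sc,[(165,57),(147,68),(268,133),(230,145)],.0495); print("corners",w.mean(0),ang(w[0],w[2]),ang(w[1],w[3]))
w=P("top",tc,[(150,172),(282,130)],.0195); print("wing top",ang(*w),np.linalg.norm(w[1]-w[0]))
w=P("side",sj,[(120,120),(260,90)],.105); print("gaps side",w.mean(0),ang(*w),np.linalg.norm(w[1]-w[0]))
w=P("top",tj,[(157,55),(150,215)],.105); print("gaps top",w.mean(0),ang(*w),np.linalg.norm(w[1]-w[0]))
print("plate",P("side",sj,[(197,102)],.106),P("top",tj,[(155,128)],.106))
# discs via mask ellipse
for n,o,seed in(("top",0,(366,160)),):
    pass
s=cv2.imread("pics/side0.png");g=cv2.cvtColor(s,cv2.COLOR_BGR2HSV)
print(P("side",sc,[(90,165),(307,165)],.0165).mean(0))
# collar rims, side: left 105, right 292, row 105
print("collar side",P("side",sj,[(105,107),(291,103)],.105).mean(0))
E
python3 m.py
```

```text
wing side [ 0.63054748 -0.20455065  0.0495    ] -69.8917546728299 0.048262557566543
corners [ 0.63029153 -0.20489268  0.0495    ] -67.36740758457502 -73.58400404132959
wing top -70.70705919603215 0.045172841865915636
gaps side [0.50942745 0.15388774 0.105     ] 15.43506872638382 0.060503204590023486
gaps top [0.50658776 0.15282953 0.105     ] -179.71882731838318 0.05038688222506778
plate [[0.51203126 0.15406958 0.106     ]] [[0.50853246 0.15219699 0.106     ]]
[ 0.63254171 -0.20158329  0.0165    ]
collar side [0.51225653 0.15313099 0.105     ]
```

Run:
```python
from h import *
out=[]
C=np.array([.510,.153,.105])
for n in("top","side"):
    f=np.mean([arm.grab_frame(n).astype(float) for _ in range(8)],0)
    np.save(f"pics/{n}.npy",f)
    # rectified metric view of plane z=.105, 80 mm square, 5 px/mm; up=+x, left=+y
    g=np.arange(400)/5/1000-.04
    X=C[0]-g[:,None]+0*g[None]; Y=C[1]-g[None]+0*g[:,None]
    uv=proj(n,np.c_[X.ravel(),Y.ravel(),np.full(X.size,.105)]).astype(np.float32).reshape(400,400,2)
    r=cv2.remap(f.astype(np.float32),uv[...,0],uv[...,1],cv2.INTER_CUBIC)
    r=np.clip((r-r.min())/(np.percentile(r,99.5)-r.min())*255,0,255).astype(np.uint8)
    out.append(r)
cv2.imwrite("pics/jar.png",np.hstack(out))
```

```text
(no output)
```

View pics/jar.png

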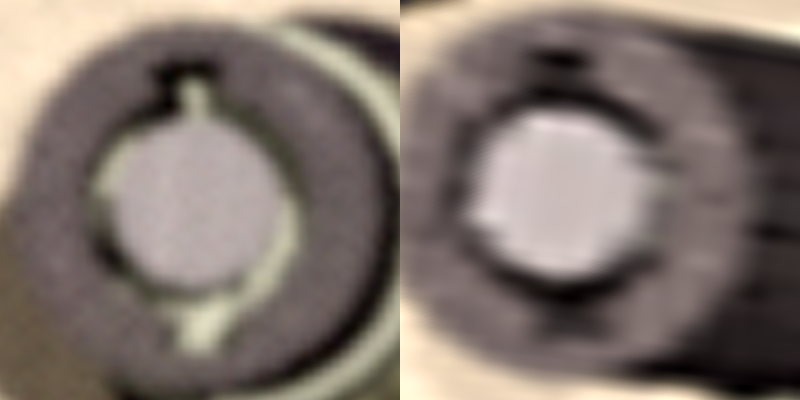

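The rectified mouth shows the gaps in the top panel at about (187,72) and (197,335), and in the side panel at about (558,60) and (570,322). The collar centres differ between the views, so I'll check the round trip.

Run:
```python
from h import *
for n in("top","side"):
    p=np.array([[.51,.153,.105]]);print(proj(n,p),onplane(n,proj(n,p),.105))
print(proj("side",[[.511,.1606,.106]]),proj("side",[[.512,.154,.106]]))
f=np.load("pics/side.npy")
g=cv2.cvtColor(f.astype(np.uint8),cv2.COLOR_BGR2GRAY)
sub=g[115:165,255:320]; 
n,l,st,c=cv2.connectedComponentsWithStats((g[128:150,272:302]>135).astype(np.uint8))
print(st[1:],c[1:]+[272,128],g[138,270:305])
```

```text
[[187.60177562 219.9771322 ]] [[0.51  0.153 0.105]]
[[286.60342886 138.90098274]] [[0.51  0.153 0.105]]
[[286.54496509 137.1947684 ]] [[287.29960659 138.30148076]]
[[ 0  0 27  9 74]
 [29  6  1  1  1]
 [ 0 15  1  2  2]
 [28 20  2  2  3]] [[281.36486486 130.39189189]
 [301.         134.        ]
 [272.         143.5       ]
 [300.66666667 148.66666667]] [138 138 118  93  86  76  66  63  54  44  74 122 130 128 126 125 126 125
 125 125 126 129 127  86  48  64  85  87  88  89  86 100 133 139 138]
```

Run:
```python
from h import *
out=[]
C=np.array([.631,-.204])
g=np.arange(400)/5/1000-.04
X=C[0]-g[:,None]+0*g[None]; Y=C[1]-g[None]+0*g[:,None]
for n,z in(("top",.0495),("side",.0495)):
    f=np.load(f"pics/{n}.npy")
    uv=proj(n,np.c_[X.ravel(),Y.ravel(),np.full(X.size,z)]).astype(np.float32).reshape(400,400,2)
    r=cv2.remap(f.astype(np.float32),uv[...,0],uv[...,1],cv2.INTER_CUBIC)
    out.append(np.clip((r-r.min())/(np.percentile(r,99.5)-r.min())*255*1.3,0,255).astype(np.uint8))
cv2.imwrite("pics/cap.png",np.hstack(out))
# disc ellipse, top
f=np.load("pics/top.npy").astype(np.uint8)
m=cv2.inRange(cv2.cvtColor(f,cv2.COLOR_BGR2HSV),(100,120,30),(125,255,255))[145:190,350:400]
c=max(cv2.findContours(m,0,1)[0],key=cv2.contourArea);e=cv2.fitEllipse(cv2.convexHull(c));print(e,onplane("top",np.array(e[0])+[350,145],.0175))
```

```text
((23.80417251586914, 22.41502571105957), (31.126630783081055, 31.5549259185791), 109.95802307128906) [[ 0.62891546 -0.20387445  0.0175    ]]
```

View pics/cap.png

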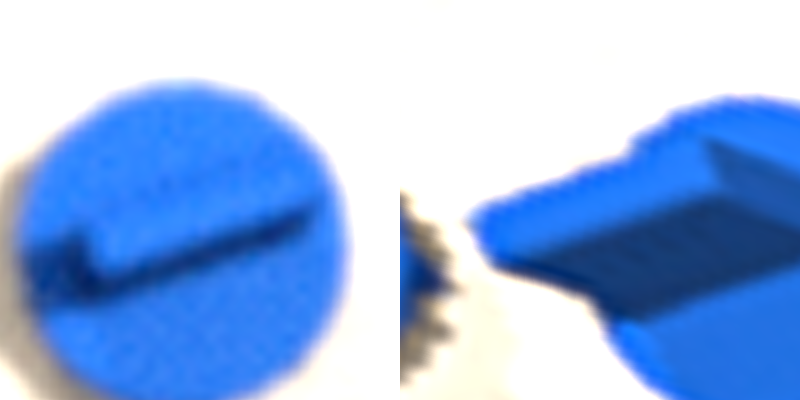

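The cap's wing (top panel) runs along (85,245)→(318,180), so the cap is at about (0.629,-0.204) with its wing at -72°. The jar is at about (0.510,0.153) with its gap line at about +2.4°. Moving now.

servo_tool --twist '[[0,0,-6],[0,0,-12],[0,0,-18],[0,0,-24],[0,0,-30],[0,0,-36],[0,0,-42],[0,0,-48],[0,0,-54],[0,0,-60]]' --offset '[[0.0335,-0.0163,0],[0.067,-0.0326,0],[0.1005,-0.0489,0],[0.134,-0.0652,0],[0.1675,-0.0815,0],[0.201,-0.0978,0],[0.2345,-0.1141,0],[0.268,-0.1304,0],[0.3015,-0.1467,0],[0.335,-0.163,0]]' --claw '[0,0,0,0,0,0,0,0,0,0]'

```text
t: 1.73
tool_pos: [0.4404, -0.363, 0.2316]
tool_rot: [180.0, 0.0, 74.7]
force: [0.6, -1.2, -0.4]
grip_width: 0.0853
grip_force: 0.0
```

```bash
cat > go.py <<'E'
import sys
from h import *
x,y,z,yaw=map(float,sys.argv[1:5]); s=arm.sense()
p=s["tool_pos"];r=s["tool_rot"];a=np.radians(r[2]);d=np.array([x,y,z])-p
print("t",s["t"],"pos",p.round(4),"rot",r.round(2),"F",s["force"].round(1),"q6",s["joint_pos"][5].round(1))
print("offset",np.round([d[0]*np.cos(a)+d[1]*np.sin(a),d[0]*np.sin(a)-d[1]*np.cos(a),-d[2]],4),"rz",round(-((yaw-r[2]+180)%360-180),2))
E
python3 go.py .629 -.204 .11 108
```

```text
t 1.7333 pos [ 0.4404 -0.363   0.2316] rot [1.7997e+02 2.0000e-02 7.4670e+01] F [ 0.6 -1.2 -0.4] q6 -31.6
offset [0.2032 0.1399 0.1216] rz -33.33
```

servo_tool --twist '[[0,0,-5],[0,0,-10],[0,0,-15],[0,0,-20],[0,0,-25],[0,0,-30],[0,0,-33.6],[0,0,-33.6],[0,0,-33.6],[0,0,-33.6]]' --offset '[[0.026,0.018,0.01],[0.052,0.036,0.025],[0.078,0.054,0.04],[0.104,0.072,0.055],[0.13,0.09,0.07],[0.156,0.108,0.085],[0.18,0.125,0.1],[0.195,0.135,0.115],[0.203,0.14,0.121],[0.203,0.14,0.121]]' --claw '[0,0,0,0,0,0,0,0,0,0]'

```text
t: 2.57
tool_pos: [0.6284, -0.2047, 0.1079]
tool_rot: [-179.8, -0.2, 108.1]
force: [-1.0, -0.4, -0.7]
grip_width: 0.0851
grip_force: 0.0
```

```bash
python3 go.py .629 -.204 .025 108
python3 - <<'E'
from h import *
f=np.vstack([cv2.resize(arm.grab_frame("top")[120:215,300:450],(600,295)),cv2.resize(arm.grab_frame("side")[180:290,290:450],(600,300))])
cv2.imwrite("pics/above.png",f)
E
```

```text
t 2.5667 pos [ 0.6284 -0.2047  0.1079] rot [-1.7984e+02 -1.6000e-01  1.0809e+02] F [-1.  -0.4 -0.7] q6 -42.6
offset [0.0005 0.0008 0.0829] rz 0.09
```

View pics/above.png

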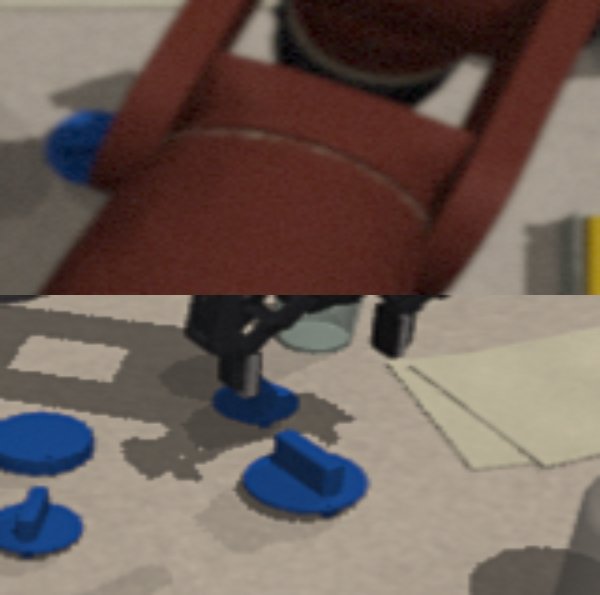

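The top view is blocked by the arm. In the side view the fingers at (240,375) and (395,330) straddle the wing at (308,455). Descending.

servo_tool --twist '[[0,0,0],[0,0,0],[0,0,0],[0,0,0],[0,0,0],[0,0,0],[0,0,0],[0,0,0],[0,0,0],[0,0,0]]' --offset '[[0,0.001,0.012],[0,0.001,0.024],[0,0.001,0.036],[0,0.001,0.048],[0,0.001,0.06],[0,0.001,0.072],[0,0.001,0.08],[0,0.001,0.083],[0,0.001,0.083],[0,0.001,0.083]]' --claw '[0,0,0,0,0,0,0,0,0,0]'

```text
t: 3.5
tool_pos: [0.6299, -0.2063, 0.0274]
tool_rot: [180.0, 0.0, 108.0]
force: [-0.2, -0.4, 0.8]
grip_width: 0.085
grip_force: 0.0
```

servo_tool --twist '[[0,0,0],[0,0,0],[0,0,0],[0,0,0],[0,0,0],[0,0,0],[0,0,0],[0,0,0],[0,0,0],[0,0,0]]' --offset '[[0,0,0],[0,0,0],[0,0,0],[0,0,0],[0,0,0],[0,0,0],[0,0,0],[0,0,0],[0,0,0],[0,0,0]]' --claw '[80,130,170,200,230,255,255,255,255,255]'

```text
t: 4.33
tool_pos: [0.63, -0.2065, 0.0277]
tool_rot: [180.0, 0.0, 108.0]
force: [-0.2, -0.5, 1.6]
grip_width: 0.0127
grip_force: 60.5
```

```bash
python3 go.py .629 -.204 .21 108;  python3 - <<'E'
from h import *
f=cv2.resize(arm.grab_frame("side")[190:290,300:440],(700,500))
cv2.imwrite("pics/grip.png",f)
E
```

```text
t 4.3333 pos [ 0.63   -0.2065  0.0277] rot [1.7997e+02 3.0000e-02 1.0797e+02] F [-0.2 -0.5  1.6] q6 -42.5
offset [ 2.700e-03 -1.000e-04 -1.823e-01] rz -0.03
```

View pics/grip.png

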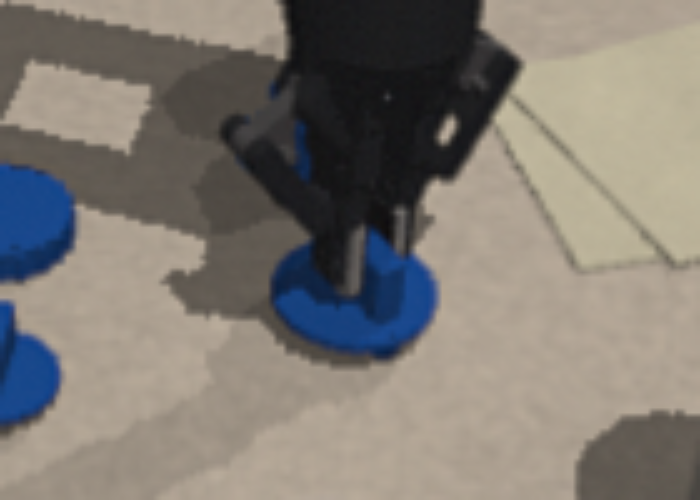

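The wing is gripped, with the fingers on it at about (350,270). Lifting and carrying to the jar.

servo_tool --twist '[[0,0,0],[0,0,0],[0,0,0],[0,0,0],[0,0,0],[0,0,0],[0,0,-5],[0,0,-10],[0,0,-16],[0,0,-22]]' --offset '[[0,0,-0.01],[0,0,-0.035],[0,0,-0.06],[0,0,-0.085],[0,0,-0.11],[0.01,0,-0.135],[0.03,0,-0.155],[0.055,0,-0.16],[0.08,0,-0.16],[0.11,0,-0.16]]' --claw '[255,255,255,255,255,255,255,255,255,255]'

```text
t: 5.22
tool_pos: [0.5955, -0.1014, 0.1886]
tool_rot: [180.0, 0.1, 130.2]
force: [-0.3, -0.1, -0.2]
grip_width: 0.0129
grip_force: 60.2
```

```bash
python3 go.py .5127 .153 .185 182.4
```

```text
t 5.2167 pos [ 0.5955 -0.1014  0.1886] rot [1.7996e+02 8.0000e-02 1.3019e+02] F [-0.3 -0.1 -0.2] q6 -56.9
offset [0.2478 0.1009 0.0036] rz -52.21
```

servo_tool --twist '[[0,0,-5.5],[0,0,-11],[0,0,-16.5],[0,0,-22],[0,0,-27.5],[0,0,-33],[0,0,-38.5],[0,0,-44],[0,0,-49],[0,0,-52.2]]' --offset '[[0.028,0.011,0],[0.056,0.023,0],[0.084,0.034,0],[0.112,0.046,0],[0.14,0.057,0],[0.168,0.069,0],[0.196,0.08,0],[0.22,0.09,0],[0.24,0.098,0],[0.248,0.101,0.003]]' --claw '[255,255,255,255,255,255,255,255,255,255]'

```text
t: 6.05
tool_pos: [0.5127, 0.1557, 0.185]
tool_rot: [179.9, 0.0, -177.5]
force: [-0.2, 0.7, -0.6]
grip_width: 0.0126
grip_force: 60.2
```

servo_tool --twist '[[0,0,0],[0,0,0],[0,0,0],[0,0,0],[0,0,0],[0,0,0],[0,0,0],[0,0,0],[0,0,0],[0,0,0]]' --offset '[[0,0,0.005],[0,0,0.01],[0,0,0.015],[0,0,0.02],[0,0,0.025],[0,0,0.025],[0,0,0.025],[0,0,0.025],[0,0,0.025],[0,0,0.025]]' --claw '[255,255,255,255,255,255,255,255,255,255]'

```text
t: 6.88
tool_pos: [0.5141, 0.1533, 0.1597]
tool_rot: [180.0, 0.0, -177.8]
force: [0.1, 0.3, -1.4]
grip_width: 0.0127
grip_force: 60.2
```

```bash
python3 go.py .5127 .153 .145 182.4;  python3 - <<'E'
from h import *
T=np.mean([arm.grab_frame("top").astype(float) for _ in range(3)],0).astype(np.uint8)
S=np.mean([arm.grab_frame("side").astype(float) for _ in range(3)],0).astype(np.uint8)
cv2.imwrite("pics/hT.png",T);cv2.imwrite("pics/hS.png",S)
f=np.hstack([cv2.resize(T[175:275,150:250],(400,400)),cv2.resize(S[100:190,247:337],(400,400))])
cv2.imwrite("pics/hover.png",cv2.convertScaleAbs(f,alpha=1.4))
E
```

```text
t 6.8833 pos [0.5141 0.1533 0.1597] rot [ 1.7999e+02  4.0000e-02 -1.7784e+02] F [ 0.1  0.3 -1.4] q6 -83.5
offset [ 0.0014 -0.0002  0.0147] rz -0.24
```

View pics/hover.png

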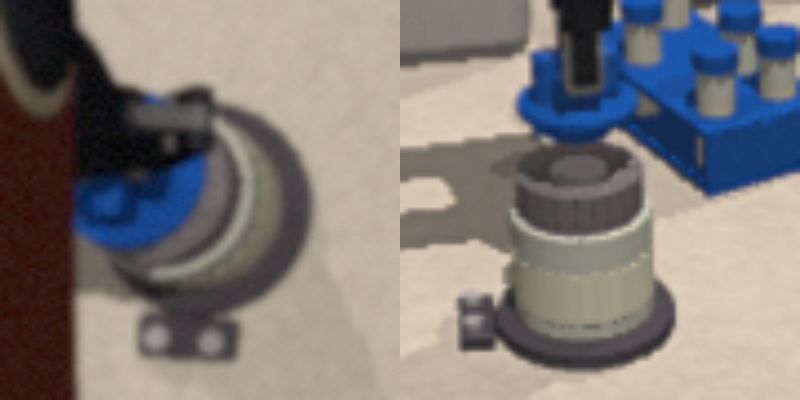

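The top view shows the disc's right edge at about (208,185) and bottom edge at about (125,250) in the crop. The side view shows the disc spanning x 518–637 and the collar 516–643. I'll extract these edges numerically.

Run:
```python
from h import *
from scipy.optimize import least_squares
T=cv2.imread("pics/hT.png");S=cv2.imread("pics/hS.png")
mk=lambda i:cv2.inRange(cv2.cvtColor(i,cv2.COLOR_BGR2HSV),(100,110,20),(128,255,255))
m=mk(T)
# top: disc bottom/right rim points: last blue pixel per column 172..200, rightmost per row 215..232
pts=[]
for u in range(171,198):
    v=np.where(m[200:245,u])[0]
    if len(v): pts.append((u,200+v.max()+.5))
for v in range(214,230):
    u=np.where(m[v,168:215])[0]
    if len(u): pts.append((168+u.max()+.5,v))
W=onplane("top",pts,.1515-.003)[:,:2]
r=least_squares(lambda p:np.hypot(*(W-p).T)-.035,[.51,.153],loss="soft_l1",f_scale=.001)
print("cap top-view centre",r.x,np.abs(r.fun).mean(),"free",)
r3=least_squares(lambda p:np.hypot(*(W-p[:2]).T)-p[2],[.51,.153,.035],loss="soft_l1",f_scale=.001);print(r3.x)
m=mk(S)
for v in range(118,132):
    u=np.where(m[v,255:302])[0]
    if len(u):print(v,255+u.min(),255+u.max(),end="; ")
print()
for c in((.512,.153,.1485),(.512,.153,.105)):
    print([proj("side",[[c[0]+d,c[1],c[2]]]).round(1).tolist() for d in(-.035,0,.035)])
```

```text
cap top-view centre [0.50999169 0.15212344] 0.00047991035636537347 free
[0.50816464 0.15079724 0.03312346]
118 277 301; 119 277 301; 120 275 301; 121 274 300; 122 274 300; 123 274 300; 124 274 299; 125 274 299; 126 275 301; 127 276 301; 128 277 301; 129 278 301; 130 281 301; 131 282 301; 
[[[272.8, 124.8]], [[286.6, 123.4]], [[300.3, 122.1]]]
[[[273.8, 140.2]], [[287.4, 138.8]], [[300.8, 137.5]]]
```

Cap and mouth agree within about 1.5 mm. I'll nudge by 1 mm and descend to just above the spring.

servo_tool --twist '[[0,0,0],[0,0,0],[0,0,0],[0,0,0],[0,0,0],[0,0,0],[0,0,0],[0,0,0],[0,0,0],[0,0,0]]' --offset '[[0.001,0.001,0.003],[0.001,0.001,0.006],[0.001,0.001,0.01],[0.001,0.001,0.014],[0.001,0.001,0.018],[0.001,0.001,0.021],[0.001,0.001,0.023],[0.001,0.001,0.023],[0.001,0.001,0.023],[0.001,0.001,0.023]]' --claw '[255,255,255,255,255,255,255,255,255,255]'

```text
t: 8.02
tool_pos: [0.513, 0.1542, 0.1365]
tool_rot: [180.0, 0.0, -177.8]
force: [0.5, 0.7, 0.2]
grip_width: 0.0124
grip_force: 60.2
```

servo_tool --twist '[[0,0,0],[0,0,0],[0,0,0],[0,0,0],[0,0,0],[0,0,0],[0,0,0],[0,0,0],[0,0,0],[0,0,0]]' --offset '[[0,0,0.0005],[0,0,0.001],[0,0,0.0015],[0,0,0.002],[0,0,0.0025],[0,0,0.003],[0,0,0.0035],[0,0,0.004],[0,0,0.004],[0,0,0.004]]' --claw '[255,255,255,255,255,255,255,255,255,255]'

```text
t: 8.85
tool_pos: [0.5129, 0.1542, 0.1328]
tool_rot: [-180.0, 0.0, -177.8]
force: [-2.9, 0.3, 3.6]
grip_width: 0.0125
grip_force: 60.7
```

servo_tool --twist '[[0,0,0],[0,0,0],[0,0,0],[0,0,0],[0,0,0],[0,0,0],[0,0,0],[0,0,0],[0,0,0],[0,0,0]]' --offset '[[0,0,0.0003],[0,0,0.0006],[0,0,0.0009],[0,0,0.0012],[0,0,0.0015],[0,0,0.0015],[0,0,0.0015],[0,0,0.0015],[0,0,0.0015],[0,0,0.0015]]' --claw '[255,255,255,255,255,255,255,255,255,255]'

```text
t: 9.68
tool_pos: [0.5131, 0.1544, 0.1313]
tool_rot: [180.0, 0.1, -177.8]
force: [-1.9, -0.5, 5.1]
grip_width: 0.0127
grip_force: 61.0
```

servo_tool --twist '[[0,0,0],[0,0,0],[0,0,0],[0,0,0],[0,0,0],[0,0,0],[0,0,0],[0,0,0],[0,0,0],[0,0,0]]' --offset '[[0,0,0.0004],[0,0,0.0008],[0,0,0.0012],[0,0,0.0016],[0,0,0.002],[0,0,0.0024],[0,0,0.0028],[0,0,0.003],[0,0,0.003],[0,0,0.003]]' --claw '[255,255,255,255,255,255,255,255,255,255]'

```text
t: 10.52
tool_pos: [0.5134, 0.1546, 0.129]
tool_rot: [180.0, 0.1, -177.8]
force: [-2.7, 0.3, 7.9]
grip_width: 0.013
grip_force: 61.3
```

servo_tool --twist '[[0,0,0],[0,0,0],[0,0,0],[0,0,0],[0,0,0],[0,0,0],[0,0,0],[0,0,0],[0,0,0],[0,0,0]]' --offset '[[0,0,0.0004],[0,0,0.0008],[0,0,0.0012],[0,0,0.0016],[0,0,0.002],[0,0,0.0024],[0,0,0.0028],[0,0,0.0032],[0,0,0.0032],[0,0,0.0032]]' --claw '[255,255,255,255,255,255,255,255,255,255]'

```text
t: 11.35
tool_pos: [0.5135, 0.1546, 0.126]
tool_rot: [180.0, 0.1, -177.8]
force: [-4.0, -0.2, 9.1]
grip_width: 0.0129
grip_force: 61.4
```

servo_tool --twist '[[0,0,0],[0,0,0],[0,0,0],[0,0,0],[0,0,0],[0,0,0],[0,0,0],[0,0,0],[0,0,0],[0,0,0]]' --offset '[[0.0005,0,0],[0.001,0,0.0003],[0.0015,0,0.0008],[0.0015,0,0.0014],[0.0015,0,0.002],[0.0015,0,0.0026],[0.0015,0,0.0032],[0.0015,0,0.0036],[0.0015,0,0.004],[0.0015,0,0.004]]' --claw '[255,255,255,255,255,255,255,255,255,255]'

```text
t: 12.18
tool_pos: [0.5133, 0.1546, 0.1229]
tool_rot: [179.9, 0.3, -177.8]
force: [-0.9, -0.4, 9.3]
grip_width: 0.0127
grip_force: 61.5
```

servo_tool --twist '[[0,0,0],[0,0,0],[0,0,0],[0,0,0],[0,0,0],[0,0,0],[0,0,0],[0,0,0],[0,0,0],[0,0,0]]' --offset '[[0,0,0.0003],[0,0,0.0006],[0,0,0.0009],[0,0,0.0012],[0,0,0.0015],[0,0,0.0018],[0,0,0.0018],[0,0,0.0018],[0,0,0.0018],[0,0,0.0018]]' --claw '[255,255,255,255,255,255,255,255,255,255]'

```text
t: 13.02
tool_pos: [0.5134, 0.1546, 0.1214]
tool_rot: [179.9, 0.3, -177.8]
force: [-1.9, 0.1, 10.3]
grip_width: 0.0127
grip_force: 61.6
```

servo_tool --twist '[[0,0,1],[0,0,2],[0,0,3],[0,0,4],[0,0,5],[0,0,6],[0,0,7],[0,0,8],[0,0,8],[0,0,8]]' --offset '[[0,0,0],[0,0,0],[0,0,0],[0,0,0],[0,0,0],[0,0,0],[0,0,0],[0,0,0],[0,0,0],[0,0,0]]' --claw '[255,255,255,255,255,255,255,255,255,255]'

```text
t: 13.85
tool_pos: [0.5136, 0.1544, 0.1215]
tool_rot: [179.9, 0.3, 174.2]
force: [-0.0, -0.5, 10.0]
grip_width: 0.0128
grip_force: 61.7
```

```bash
python3 -c "
from h import *
s=arm.sense();print(s['force'],s['ft_torque'],s['tool_pos'],s['tool_rot'])"
```

```text
[-0.02747326 -0.51618784  9.97128742] [-0.16975101  0.1957702   0.01909883] [0.51359434 0.15436941 0.12147723] [179.93336799   0.32731105 174.16360701]
```

servo_tool --twist '[[0,0,2],[0,0,4],[0,0,6],[0,0,8],[0,0,10],[0,0,12],[0,0,14],[0,0,16],[0,0,18],[0,0,20]]' --offset '[[0,0,0],[0,-0.0001,0],[0.0001,-0.0002,0],[0.0001,-0.0003,0],[0.0001,-0.0004,0],[0.0002,-0.0005,0],[0.0002,-0.0006,0],[0.0002,-0.0007,0],[0.0003,-0.0008,0],[0.0003,-0.0008,0]]' --claw '[255,255,255,255,255,255,255,255,255,255]'

```text
t: 14.68
tool_pos: [0.5134, 0.1536, 0.1216]
tool_rot: [179.8, 0.3, 154.1]
force: [0.4, -0.3, 10.2]
grip_width: 0.0128
grip_force: 61.7
```

```bash
python3 -c "
from h import *
s=arm.sense();print(s['force'],s['ft_torque'],s['tool_pos'],s['tool_rot'])"
```

```text
[ 0.36344867 -0.25147179 10.23973583] [-0.16651747  0.16030143  0.06911739] [0.51338895 0.15360013 0.12158209] [179.81477426   0.31057663 154.07619585]
```

servo_tool --twist '[[0,0,2],[0,0,4],[0,0,6],[0,0,8],[0,0,10],[0,0,12],[0,0,14],[0,0,16],[0,0,18],[0,0,20]]' --offset '[[0,0,0],[0,-0.0001,0],[0,-0.0002,0],[0,-0.0003,0],[0,-0.0004,0],[0,-0.0005,0],[0,-0.0006,0],[0,-0.0007,0],[0,-0.0008,0],[0,-0.0008,0]]' --claw '[255,255,255,255,255,255,255,255,255,255]'

```text
t: 15.52
tool_pos: [0.513, 0.1529, 0.1216]
tool_rot: [179.7, 0.2, 134.1]
force: [-0.1, -0.6, 10.3]
grip_width: 0.0127
grip_force: 61.7
```

```bash
python3 -c "
from h import *
s=arm.sense();print(s['force'],s['ft_torque'],s['tool_pos'],s['tool_rot'],s['joint_pos'])"
```

```text
[-0.10837172 -0.57461763 10.3066575 ] [-0.17322028  0.15624359  0.05913537] [0.51298044 0.15288563 0.1215544 ] [179.72415314   0.22071959 134.07504436] [ 8.63836861e+00 -4.09977725e+00  1.10320587e+02 -2.07564305e-02
  7.34264699e+01 -3.54313476e+01]
```

Raising gently to test whether the lugs go up into the notch.

servo_tool --twist '[[0,0,0],[0,0,0],[0,0,0],[0,0,0],[0,0,0],[0,0,0],[0,0,0],[0,0,0],[0,0,0],[0,0,0]]' --offset '[[0,0,-0.0005],[0,0,-0.001],[0,0,-0.0015],[0,0,-0.002],[0,0,-0.0025],[0,0,-0.003],[0,0,-0.003],[0,0,-0.003],[0,0,-0.003],[0,0,-0.003]]' --claw '[255,255,255,255,255,255,255,255,255,255]'

```text
t: 16.35
tool_pos: [0.513, 0.1529, 0.1243]
tool_rot: [179.7, 0.2, 134.2]
force: [0.5, -0.9, 9.4]
grip_width: 0.0128
grip_force: 61.6
```

It rose past 10 mm with the spring still pushing, so the lugs are in the notch. Easing up and releasing.

servo_tool --twist '[[0,0,0],[0,0,0],[0,0,0],[0,0,0],[0,0,0],[0,0,0],[0,0,0],[0,0,0],[0,0,0],[0,0,0]]' --offset '[[0,0,-0.0003],[0,0,-0.0006],[0,0,-0.0009],[0,0,-0.0009],[0,0,-0.0009],[0,0,-0.0009],[0,0,-0.0009],[0,0,-0.0009],[0,0,-0.0009],[0,0,-0.0009]]' --claw '[255,255,255,255,255,255,255,255,255,255]'

```text
t: 17.18
tool_pos: [0.513, 0.1529, 0.1251]
tool_rot: [179.7, 0.2, 134.2]
force: [1.3, -0.4, 7.6]
grip_width: 0.0128
grip_force: 61.4
```

servo_tool --twist '[[0,0,0],[0,0,0],[0,0,0],[0,0,0],[0,0,0],[0,0,0],[0,0,0],[0,0,0],[0,0,0],[0,0,0]]' --offset '[[0,0,0],[0,0,0],[0,0,0],[0,0,0],[0,0,0],[0,0,0],[0,0,0],[0,0,0],[0,0,0],[0,0,0]]' --claw '[200,150,100,50,0,0,0,0,0,0]'

```text
t: 18.02
tool_pos: [0.5105, 0.1527, 0.1227]
tool_rot: [180.0, -0.0, 134.2]
force: [-0.2, 0.2, -0.3]
grip_width: 0.0855
grip_force: 0.0
```

servo_tool --twist '[[0,0,0],[0,0,0],[0,0,0],[0,0,0],[0,0,0],[0,0,0],[0,0,0],[0,0,0],[0,0,0],[0,0,0]]' --offset '[[0,0,-0.01],[0,0,-0.02],[0,0,-0.035],[0,0,-0.05],[0,0,-0.07],[0,0,-0.09],[0,0,-0.1],[0,0,-0.1],[0,0,-0.1],[0,0,-0.1]]' --claw '[0,0,0,0,0,0,0,0,0,0]'

```text
t: 18.85
tool_pos: [0.51, 0.1526, 0.2216]
tool_rot: [-179.9, -0.1, 134.2]
force: [-1.1, 0.4, -0.1]
grip_width: 0.0855
grip_force: 0.0
```

Run:
```python
from h import *
T=arm.grab_frame("top");S=arm.grab_frame("side")
f=np.hstack([cv2.resize(T[175:275,150:250],(400,400)),cv2.resize(S[90:180,247:337],(400,400))])
cv2.imwrite("pics/end.png",cv2.convertScaleAbs(f,alpha=1.4))
```

```text
(no output)
```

View pics/end.png

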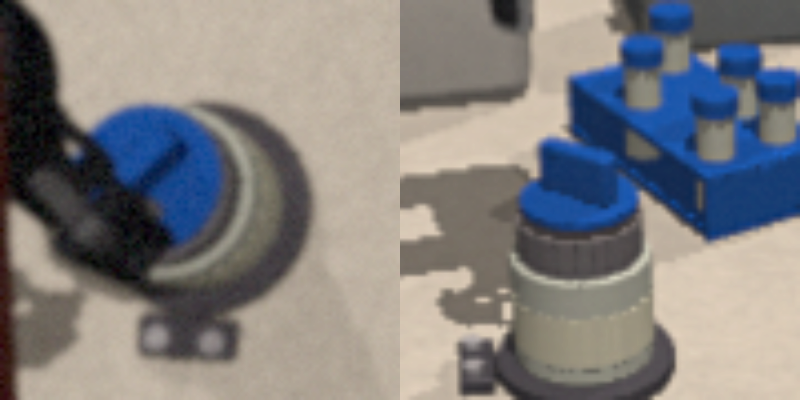

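The side view shows the cap level on the collar. The disc's widest row is at about (579,200), image row 135, against 135.6 predicted if locked and 132.6 if sprung up. The wing is clear of the gripper, so I'm handing in.

```bash
python3 -c "
from h import *
print(arm.finish_job())"
```

```text
the job is handed in; nothing more can be done
None
```

I fitted the safety cap, pressed it down, turned it clockwise, let go and handed the job in; the last picture shows it at the locked height, but no verdict came back.

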